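Put the loose heat sinks back in their part case

ROBOT

A 6-joint arm with a two-finger parallel gripper is mounted at the origin on the work surface. World frame = base frame: x ahead of the robot, y to its left, z up, the work surface at z = 0. Lengths are in m, angles in rad, forces in N, time in s.
With the tool pointing down it reaches from about 0.35 to 0.875 m from the base axis. Payload 4.2 kg.
Tool frame: the origin (TCP) lies between the finger pads; the fingertips stand 11 mm ahead of it and the grasp point (between the pads) lies 8 mm behind it; z points along the fingers, y is the line along which they close (so a half turn about z gives the same grasp; the last joint's range is limited). The gripper opens to 87 mm and grips with 3 to 60 N. Pads are 19 mm wide; open, the fingers measure 117 mm over their backs; the gripper's body (75 mm by 190 mm) begins 51 mm behind the grasp point.
Start: joints at [1.436, 0.385, 0.008, 0, -1.194, -0.259], TCP at [0.24, 0.577, 0.234] pointing down, gripper open.
Joint ranges: [-3.14, 3.14], [-1.21, 2.06], [-1.07, 1.41], [-3.16, 2.05], [-2.99, -0.16], [-3.1, 3.1]. Speed limits (rad/s): [2.79, 2.79, 3.14, 3.14, 3.14, 3.14].

INTERFACE

Orientations are given as a unit quaternion [x, y, z, w].
In Python, from plant import robot gives the robot as it stands. Calls block until the motion is done:
- robot.move_pose(position, orientation): joint-space move of the TCP to a pose.
- robot.line_to(position, v=0.15, rot=None, stop_force=None): straight line of the TCP; rot=None keeps the orientation; v is the mean speed in m/s. With stop_force (N) it stops when the force on the tool has changed by that much, and returns True; else False.
- robot.move_joints(angles): joint-space move.
- robot.command_gripper(opening, newtons=None): finger opening in m; newtons is the grip in N (None keeps the last); returns when the fingers have stopped.
- robot.hold(seconds).
- robot.ik(position, orientation): joint angles nearest the present ones, or None.
- robot.camera(name): name is "scene" or "top" or "wrist"; returns the picture (384x512x3 uint8, red, green, blue); there is no depth.
- robot.camera_model(name): a dict with "mtx" (3x3 intrinsics, pixels), "position" and "attitude" of the camera in the world. Camera axes: x right, y up, looking along -z (the intrinsics and any distortion apply to the point x, -y, -z); pixel columns grow to the right and rows downward; lengths in m; the calibration is good to about 2 mm. The wrist camera is an equidistant fisheye: a pixel r from the principal point sees the ray r / f radians off the axis. A picture is of the moment at which its call begins: read the wrist's pose just before it. camera_model takes no time and is no camera call; for the wrist camera it gives the pose at the moment of the call.
A pose or a line that the arm cannot do raises robot.Unreachable and nothing moves.
- robot.hand_in(): hands the job in; it is judged then, once.
Readings, each from a call of its own:
- robot.current_time(): time.
- robot.current_joints(): joint angles.
- robot.current_joint_vel(): joint speeds.
- robot.current_effort(): joint torques, N m.
- robot.current_ee_pos(): TCP position.
- robot.current_orientation(): TCP orientation.
- robot.current_wrist_force(): force on the tool from outside, world axes, zero at the start.
- robot.current_moment(): the same for the moment, N m.
- robot.current_grip_width(): finger opening in m.
- robot.current_grip_force(): force on a finger pad.
Only numpy, scipy, OpenCV 4.12 (cv2) and the standard library are available. Lean on these libraries where they do the work, as an engineer would, in place of code of your own. Each camera call takes 0.05 s, during which the arm holds its last target. There are 200 camera calls.

TASK

Open both part cases, leaving both lids up, and see which one keeps the heat sinks: it has one finned bar fixed inside, the other case a smooth module. Put every loose heat sink into that case: push each one in the pack on the mat clear of its neighbours endwise, along the bench, before lifting it, and leave the smooth modules and everything else on the bench where they lie; the one lying alone goes in too. When all the heat sinks are in, shut both lids fully.

Things in the scene. Friction and masses are not known exactly. Their poses are not given: they have to be found in the camera images.
- sink_a_mid (a point): finned aluminium heat sink, a bar 100 mm long (its x axis) by 32 mm wide (y) by 20 mm high (z), five fins run along its length, 105 to 200 g; a solid block to the fingers (the grooves are too narrow to enter); this point is its centre, 10 mm above its underside; it starts in the pack on the mat, at any place in it (one of sink_a and sink_b may be absent, its place in the pack is then empty)
- sink_b_mid (a point): finned aluminium heat sink, a bar 100 mm long (its x axis) by 32 mm wide (y) by 20 mm high (z), five fins run along its length, 105 to 200 g; a solid block to the fingers (the grooves are too narrow to enter); this point is its centre, 10 mm above its underside; it starts in the pack on the mat, at any place in it (one of sink_a and sink_b may be absent, its place in the pack is then empty)
- sink_c_mid (a point): finned aluminium heat sink, a bar 100 mm long (its x axis) by 32 mm wide (y) by 20 mm high (z), five fins run along its length, 105 to 200 g; a solid block to the fingers (the grooves are too narrow to enter); this point is its centre, 10 mm above its underside; it starts alone on the bench to the right of the mat, far side; it may get knocked
- mod_a_mid (a point): power converter module with a smooth flat top, a bar exactly as big as a heat sink (100 x 32 x 20 mm, length along its x axis, about 150 g), in the pack on the mat; it stays where it is; this point is its centre
- mod_b_mid (a point): power converter module with a smooth flat top, a bar exactly as big as a heat sink (100 x 32 x 20 mm, length along its x axis, about 150 g), in the pack on the mat; it stays where it is; this point is its centre
- mod_c_mid (a point): power converter module with a smooth flat top, a bar exactly as big as a heat sink (100 x 32 x 20 mm, length along its x axis, about 150 g), in the pack on the mat; it stays where it is; this point is its centre
- mod_d_mid (a point): power converter module with a smooth flat top, a bar exactly as big as a heat sink (100 x 32 x 20 mm, length along its x axis, about 150 g), in the pack on the mat; it stays where it is; this point is its centre
- row_middle (a point): middle of the pack of bars, on the top face of the black rubber mat (2 mm thick, fixed; it reaches 70 mm behind this point and 180 mm beyond it along x, 120 mm to each side). The bars lie side by side along this frame's y, long sides touching, in six places 32.3 mm apart (0.3 mm play), lengths along its x (x points away from the robot, within 10 degrees), ends level. Too long for most grippers to take by the ends, too close to take by the sides
- case_l: the left-hand part case: fixed black box, outside 130 mm (its x) by 190 mm (its y) by 70 mm high, walls and floor 5 mm, open inside; origin at the centre of its underside. Its x axis points sideways, away from the mat (within 6 degrees); the lid's hinge is on that outer rim (+x), so its front faces the robot's right (-y) towards the mat. A sample bar is fixed to its floor near x 0, y -60 mm; the rest of the floor is free
- lid_l (a joint): angle of the left case's lid (rad): 0 shut, grows as it is lifted up and outward, stop at 1.9. The stiff hinge holds the lid wherever it is left (about 1 to 2.5 N at the knob moves it)
- lid_l_handle (a point): grip point of the steel knob on the left lid, 35 mm off the lid's outer face, which is 8 mm thick; with the lid shut 30 mm from the front edge and 113.5 mm above the bench. The knob has a round head, 28 mm across and 16 mm thick, on a 12 mm neck; the point is in the middle of the head. From the hinge line it lies 100 mm towards the front and 43 mm off the lid's inner face
- lid_l_hinge (a point): middle of the hinge line of the left lid, at the case's outer rim, 70.5 mm above the bench; the line runs along the case's y axis
- case_r: the right-hand part case: fixed black box, outside 130 mm (its x) by 190 mm (its y) by 70 mm high, walls and floor 5 mm, open inside; origin at the centre of its underside. Its x axis points sideways, away from the mat (within 6 degrees); the lid's hinge is on that outer rim (+x), so its front faces the robot's left (+y) towards the mat. A sample bar is fixed to its floor near x 0, y -60 mm; the rest of the floor is free
- lid_r (a joint): angle of the right case's lid (rad): 0 shut, grows as it is lifted up and outward, stop at 1.9. The stiff hinge holds the lid wherever it is left (about 1 to 2.5 N at the knob moves it)
- lid_r_handle (a point): grip point of the steel knob on the right lid, 35 mm off the lid's outer face, which is 8 mm thick; with the lid shut 30 mm from the front edge and 113.5 mm above the bench. The knob has a round head, 28 mm across and 16 mm thick, on a 12 mm neck; the point is in the middle of the head. From the hinge line it lies 100 mm towards the front and 43 mm off the lid's inner face
- lid_r_hinge (a point): middle of the hinge line of the right lid, at the case's outer rim, 70.5 mm above the bench; the line runs along the case's y axis
- sample_sink_mid (a point): sample heat sink (finned, same size) fixed to the floor of one of the two cases, shut in until the lid is lifted: this case is for heat sinks; centre of the bar
- sample_mod_mid (a point): sample converter module (smooth top, same size) fixed to the floor of the other case; centre of the bar
- reel: small solder reel, 54 mm across, 36 mm high, lying flat left of the mat on the near side; loose bystander, origin at the centre of its underside
- tweezers: steel tweezers, 140 mm long, 6 mm high, right of the mat on the near side; loose bystander, origin at the centre of its underside
- tape: roll of paper tape lying flat, 84 mm across, 19 mm high, left of the mat on the far side; loose bystander, origin at the centre of its underside
- driver: screwdriver 200 mm long lying at the far right; loose bystander, origin on the bench below the middle of its length
- jar: jar with white cap, 56 mm across, 75 mm high, at the far left beyond the left case; loose bystander, origin at the centre of its underside
Mind the look-alikes: they are no part of the job. Leave any green or orange look-alike of the part that bears sink_a_mid alone.

How it is judged:
On the way, in this order (a step that is already met when the one before it is completed fails the run):
1. both lids stand open at the same time (over 1.2 rad) (value of joint each of lid_l, lid_r above 1.2 rad), for 0.2 s.
2. every loose heat sink is inside the case that has the finned sample (((horizontal distance between sample_sink_mid and case_l below 0.1 m and x of sink_a_mid in the frame of case_l between -0.06 and 0.06 m and y of sink_a_mid in the frame of case_l between -0.09 and 0.09 m and z of sink_a_mid in the frame of case_l between 0 and 0.07 m and x of sink_b_mid in the frame of case_l between -0.06 and 0.06 m and y of sink_b_mid in the frame of case_l between -0.09 and 0.09 m and z of sink_b_mid in the frame of case_l between 0 and 0.07 m and x of sink_c_mid in the frame of case_l between -0.06 and 0.06 m and y of sink_c_mid in the frame of case_l between -0.09 and 0.09 m and z of sink_c_mid in the frame of case_l between 0 and 0.07 m) or (horizontal distance between sample_sink_mid and case_r below 0.1 m and x of sink_a_mid in the frame of case_r between -0.06 and 0.06 m and y of sink_a_mid in the frame of case_r between -0.09 and 0.09 m and z of sink_a_mid in the frame of case_r between 0 and 0.07 m and x of sink_b_mid in the frame of case_r between -0.06 and 0.06 m and y of sink_b_mid in the frame of case_r between -0.09 and 0.09 m and z of sink_b_mid in the frame of case_r between 0 and 0.07 m and x of sink_c_mid in the frame of case_r between -0.06 and 0.06 m and y of sink_c_mid in the frame of case_r between -0.09 and 0.09 m and z of sink_c_mid in the frame of case_r between 0 and 0.07 m))), for 0.2 s.
At the end, for the whole second after the job is handed in: all loose heat sinks lie at rest inside the case with the finned sample (centre within its walls and below its rim), both lids are shut (under 0.06 rad), and the modules are within 12 mm of where they began (((horizontal distance between sample_sink_mid and case_l below 0.1 m and x of sink_a_mid in the frame of case_l between -0.06 and 0.06 m and y of sink_a_mid in the frame of case_l between -0.09 and 0.09 m and z of sink_a_mid in the frame of case_l between 0 and 0.07 m and x of sink_b_mid in the frame of case_l between -0.06 and 0.06 m and y of sink_b_mid in the frame of case_l between -0.09 and 0.09 m and z of sink_b_mid in the frame of case_l between 0 and 0.07 m and x of sink_c_mid in the frame of case_l between -0.06 and 0.06 m and y of sink_c_mid in the frame of case_l between -0.09 and 0.09 m and z of sink_c_mid in the frame of case_l between 0 and 0.07 m) or (horizontal distance between sample_sink_mid and case_r below 0.1 m and x of sink_a_mid in the frame of case_r between -0.06 and 0.06 m and y of sink_a_mid in the frame of case_r between -0.09 and 0.09 m and z of sink_a_mid in the frame of case_r between 0 and 0.07 m and x of sink_b_mid in the frame of case_r between -0.06 and 0.06 m and y of sink_b_mid in the frame of case_r between -0.09 and 0.09 m and z of sink_b_mid in the frame of case_r between 0 and 0.07 m and x of sink_c_mid in the frame of case_r between -0.06 and 0.06 m and y of sink_c_mid in the frame of case_r between -0.09 and 0.09 m and z of sink_c_mid in the frame of case_r between 0 and 0.07 m)) and value of joint each of lid_l, lid_r below 0.06 rad and linear speed of each of sink_a, sink_b, sink_c below 0.03 m/s and distance of each of mod_a_mid, mod_b_mid, mod_c_mid, mod_d_mid from where it was at the start of the episode below 0.012 m); the robot touches nothing.
It fails at once if a smooth module is moved more than 12 mm (distance of any of mod_a_mid, mod_b_mid, mod_c_mid, mod_d_mid from where it was at the start of the episode above 0.012 m).
It fails at once if a heat sink is lifted out of the pack before being pushed at least 70 mm of its 100 mm length out of it ((height (world z) of sink_a_mid between 0.024 and 0.045 m and x of sink_a_mid in the frame of row_middle between -0.07 and 0.07 m and y of sink_a_mid in the frame of row_middle between -0.1 and 0.1 m) or (height (world z) of sink_b_mid between 0.024 and 0.045 m and x of sink_b_mid in the frame of row_middle between -0.07 and 0.07 m and y of sink_b_mid in the frame of row_middle between -0.1 and 0.1 m)).
It fails at once if a bystander (reel, tweezers, tape, screwdriver, jar) is moved more than 40 mm (distance of any of reel, tweezers, tape, driver, jar from where it was at the start of the episode above 0.04 m).
Of sink_a, sink_b only 1 to 2 are there at a start; the rules pass over those that are not, and their reading is None.
At some moment in a run one of sink_c may be knocked a few centimetres aside while the robot is not near it.
Once in a run the grip may slacken for a moment while it holds something.
It also fails if it takes over 210 s, if anything falls off the work surface, if the arm or the gripper's body presses on something with over 40 N, if the wrist force passes 120 N, or if a joint passes its speed limit or range.

## Working session

There is one attempt and no reset: what is moved stays moved. The work goes in short steps, each a Python script; the robot and the scene stay as the last script left them, time stands still between calls to the robot, and variables do not carry over. Pictures are saved under pics/ and viewed, at most 14 in all, crops included, and the job is handed in when it is done.

```bash
ls; mkdir -p pics
python3 - <<'E'
from plant import robot
import cv2,numpy as np
for n in ["scene","top"]:
    im=robot.camera(n); cv2.imwrite(f"pics/{n}0.png",im[:,:,::-1]); m=robot.camera_model(n); print(n,m)
print(robot.camera_model("wrist"),robot.current_orientation(),robot.current_time())
E
```

```text
pics
scene {'mtx': array([[350.95472517,   0.        , 255.80247796],
       [  0.        , 350.95472517, 188.38883479],
       [  0.        ,   0.        ,   1.        ]]), 'position': array([1.364197  , 0.1091705 , 0.65467015]), 'attitude': array([0.29792153, 0.33646117, 0.67304078, 0.58741191])}
top {'mtx': array([[493.43983794,   0.        , 253.83754425],
       [  0.        , 493.43983794, 192.47840086],
       [  0.        ,   0.        ,   1.        ]]), 'position': array([ 0.46795373, -0.01992528,  1.33527837]), 'attitude': array([ 0.04787669, -0.03027227, -0.6973336 ,  0.71450491])}
{'mtx': array([[297.31863964,   0.        , 257.36022667],
       [  0.        , 297.31863964, 188.4583177 ],
       [  0.        ,   0.        ,   1.        ]]), 'position': array([0.3041236 , 0.54966988, 0.38337992]), 'attitude': array([ 0.07216453, -0.10765656,  0.8252012 , -0.54976842])} [ 9.80666403e-01 -1.95684609e-01 -1.47675005e-04  9.58177769e-04] 0.1
```

View pics/top0.png

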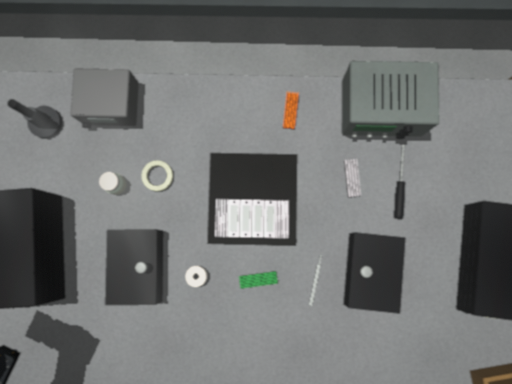

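View pics/scene0.png

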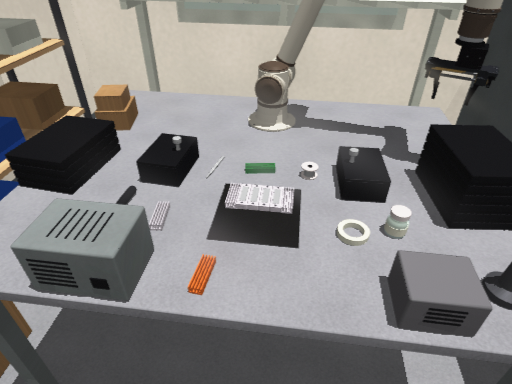

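The top view shows the left case at about (137,267) with its knob at (142,267), and the right case at (375,272) with its knob at (366,271). The pack is at (252,219), the lone sink at (353,178), the reel at (196,276) and the tape at (157,176). The green and orange bars are decoys.

```bash
cat > h.py <<'E'
from plant import robot
import cv2,numpy as np
from scipy.spatial.transform import Rotation as R
def rays(name,uv,m=None):
    m=m or robot.camera_model(name); K=m["mtx"]; uv=np.atleast_2d(uv).astype(float)
    a=(uv-[K[0,2],K[1,2]])/[K[0,0],K[1,1]]
    if name=="wrist":
        t=np.linalg.norm(a,axis=1,keepdims=True)+1e-12
        d=np.c_[a/t*np.sin(t),np.cos(t)]
    else: d=np.c_[a,np.ones(len(a))]
    d=d*[1,-1,-1]
    return m["position"],R.from_quat(m["attitude"]).apply(d)
def plane(name,uv,z,m=None):
    p,d=rays(name,uv,m); return p+d*((z-p[2])/d[:,2])[:,None]
def project(name,P,m=None):
    m=m or robot.camera_model(name);K=m["mtx"]
    q=R.from_quat(m["attitude"]).inv().apply(np.atleast_2d(P)-m["position"])*[1,-1,-1]
    if name=="wrist":
        r=np.hypot(q[:,0],q[:,1]); a=q[:,:2]*(np.arctan2(r,q[:,2])/(r+1e-12))[:,None]
    else: a=q[:,:2]/q[:,2:]
    return a*[K[0,0],K[1,1]]+[K[0,2],K[1,2]]
def down(psi):
    "tool down, closing line (tool y) along world direction angle psi"
    y=np.array([np.cos(psi),np.sin(psi),0]);z=np.array([0,0,-1.]);x=np.cross(y,z)
    return R.from_matrix(np.c_[x,y,z]).as_quat()
def shot(n,f):
    m=robot.camera_model(n);im=robot.camera(n)[:,:,::-1].copy();cv2.imwrite("pics/"+f,im);return im,m
E
python3 - <<'E'
from h import *
im=cv2.imread("pics/top0.png"); g=cv2.cvtColor(im,cv2.COLOR_BGR2GRAY); sat=cv2.cvtColor(im,cv2.COLOR_BGR2HSV)[:,:,1]
def rect(mask,x0,y0,x1,y1,z,label):
    m=np.zeros_like(mask); m[y0:y1,x0:x1]=mask[y0:y1,x0:x1]
    c=max(cv2.findContours(m,cv2.RETR_EXTERNAL,cv2.CHAIN_APPROX_NONE)[0],key=cv2.contourArea)
    b=cv2.boxPoints(cv2.minAreaRect(c)); P=plane("top",b,z); print(label,b.round(1).tolist(),"\n",P[:,:2].round(4).tolist(),P[:,:2].mean(0).round(4))
    e=P[1]-P[0];f=P[2]-P[1];print(np.linalg.norm(e),np.degrees(np.arctan2(e[1],e[0])),np.linalg.norm(f))
br=(g>140).astype(np.uint8)
for a in [(205,190,300,245,.022,"pack"),(340,150,365,202,.020,"sinkc"),(130,255,155,278,.1215,"knobL"),(355,260,378,284,.1215,"knobR"),(180,260,212,292,.036,"reel")]: rect(br,*a)
dk=(g<32).astype(np.uint8)
rect(dk,200,148,302,248,.002,"mat")
dk=(g<60).astype(np.uint8)
for a in [(100,222,163,310,.0785,"caseL"),(340,228,412,318,.0785,"caseR")]: rect(dk,*a)
a=cv2.resize(im[185:255,195:310],None,fx=6,fy=6,interpolation=cv2.INTER_CUBIC)
b=cv2.resize(im[220:320,90:180],(0,0),fx=3.4,fy=3.4);c=cv2.resize(im[220:320,335:425],(0,0),fx=3.4,fy=3.4)
cv2.imwrite("pics/c1.png",a);d=np.hstack([b,c]);cv2.imwrite("pics/c2.png",d);print(a.shape,d.shape)
E
```

```text
pack [[215.0, 199.0], [288.0, 199.0], [288.0, 237.0], [215.0, 237.0]] 
 [[0.5934, 0.1183], [0.598, -0.077], [0.4969, -0.0788], [0.492, 0.1148]] [0.5451 0.0193]
0.19535408263507847 -88.6635891173657 0.10108784360615033
sinkc [[340.0, 150.0], [364.0, 150.0], [364.0, 201.0], [340.0, 201.0]] 
 [[0.7342, -0.2147], [0.7356, -0.2791], [0.5975, -0.2793], [0.596, -0.2156]] [ 0.6658 -0.2472]
0.06441394476984316 -88.8001346378463 0.13802930701703614
knobL [[133.5, 267.5], [140.5, 260.5], [147.0, 267.0], [140.0, 274.0]] 
 [[0.4108, 0.302], [0.4283, 0.2856], [0.4129, 0.2688], [0.3956, 0.2852]] [0.4119 0.2854]
0.023897733206098924 -43.20492030599757 0.022739214470929664
knobR [[361.0, 267.0], [371.0, 267.0], [371.0, 276.0], [361.0, 276.0]] 
 [[0.4268, -0.2522], [0.4274, -0.2763], [0.4059, -0.2763], [0.4052, -0.2522]] [ 0.4163 -0.2642]
0.02409882506797067 -88.4790155814055 0.021529688122872002
reel [[180.0, 260.0], [211.0, 260.0], [211.0, 291.0], [180.0, 291.0]] 
 [[0.4295, 0.2032], [0.4316, 0.1218], [0.3519, 0.119], [0.3496, 0.1998]] [0.3906 0.161 ]
0.08139083330518866 -88.49775819300747 0.07981336985847635Traceback (most recent call last):
  File "<stdin>", line 11, in <module>
  File "<stdin>", line 5, in rect
ValueError: max() iterable argument is empty
```

Run:
```python
from h import *
im=cv2.imread("pics/top0.png"); g=cv2.cvtColor(im,cv2.COLOR_BGR2GRAY)
for n,(u,v) in dict(mat=(255,175),bench=(330,220),lidL=(125,250),sideL=(160,250),lidR=(385,250),shL=(166,250),sinkc=(353,178)).items(): print(n,g[v,u],end=" ")
a=cv2.resize(im[185:255,195:310],None,fx=5,fy=5,interpolation=cv2.INTER_CUBIC)
b=cv2.resize(im[225:315,95:180],(0,0),fx=3,fy=3);c=cv2.resize(im[225:315,335:420],(0,0),fx=3,fy=3)
d=np.hstack([b,c]);d=np.clip(d.astype(int)*2,0,255).astype(np.uint8)
o=np.zeros((620,600,3),np.uint8);o[:350,:575]=a;o[350:,:510]=d;cv2.imwrite("pics/c1.png",o[:600])
```

```text
mat 45 bench 145 lidL 71 sideL 35 lidR 48 shL 74 sinkc 189
```

View pics/c1.png

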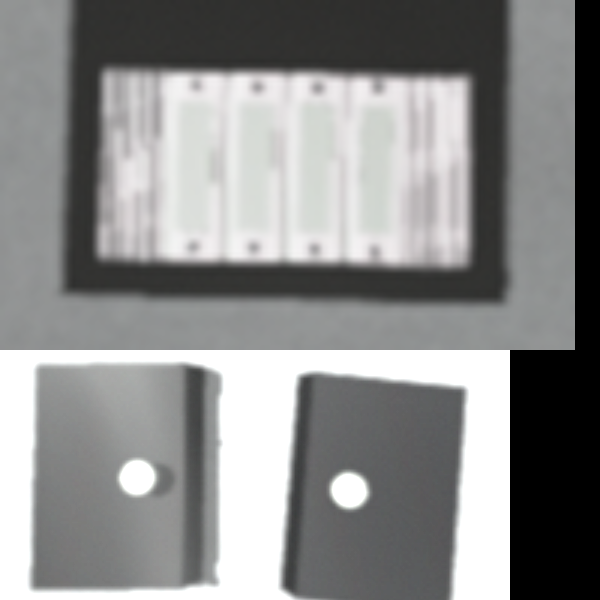

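The pack fills all six places: finned sinks at both ends (crop columns 102–160 and 408–470) with four smooth modules between them. So both pack sinks are at the outside ends, and both lids are clear in view. Next I'll fit the case and pack poses.

Run:
```python
from h import *
im=cv2.imread("pics/top0.png"); g=cv2.cvtColor(im,cv2.COLOR_BGR2GRAY)
def fit(P):
    vx,vy,x,y=cv2.fitLine(P[:,:2].astype(np.float32),cv2.DIST_HUBER,0,.01,.01).ravel();s=np.sign(vx) or 1
    return np.array([x,y]),np.arctan2(vy*s,vx*s)
def edge(rows,c0,c1,th,sgn):  # subpixel crossing along each row
    out=[]
    for v in rows:
        r=g[v,c0:c1].astype(float)-th; k=np.where(np.sign(r[:-1])!=np.sign(r[1:]))[0]
        if len(k): k=k[0] if sgn>0 else k[-1]; out.append((c0+k+r[k]/(r[k]-r[k+1]),v))
    return np.array(out)
for n,c0,c1,s,kb in (("L",96,120,1,(130,255,155,278)),("R",390,420,-1,(355,260,378,284))):
    p,a=fit(plane("top",edge(range(240,296),c0,c1,105,s),.0785))
    x0,y0,x1,y1=kb; m=(g[y0:y1,x0:x1]>140).astype(np.uint8); M=cv2.moments(m,True)
    k=plane("top",[[x0+M["m10"]/M["m00"],y0+M["m01"]/M["m00"]]],.1205)[0]
    nrm=np.array([-np.sin(a),np.cos(a)]); print(n,"yaw deg",np.degrees(a),"knob",k[:2],"dist knob-outer edge",(p-k[:2])@nrm, M["m00"])
c=plane("top",[[215.4,198.6],[214.4,237.4],[289.4,200],[289,238.6]],.022)[:,:2];print(c.round(4).tolist(),c.mean(0))
for i,j in((1,0),(3,2),(1,3),(0,2)):
    d=c[j]-c[i];print(np.linalg.norm(d),np.degrees(np.arctan2(d[1],d[0])))
m=np.zeros_like(g);m[152:202,342:364]=g[152:202,342:364]>168
m=cv2.morphologyEx(m,cv2.MORPH_CLOSE,np.ones((5,5)));q=max(cv2.findContours(m,0,1)[0],key=cv2.contourArea);b=cv2.boxPoints(cv2.minAreaRect(q));P=plane("top",b,.02)
print("sinkc",P[:,:2].round(4).tolist(),P.mean(0))
for psi in (0,np.pi,np.pi/2,-np.pi/2):
    print(psi,[(robot.ik(p,down(psi)) is not None) and robot.ik(p,down(psi))[5].round(2) for p in ([.41,.285,.12],[.41,.445,.16],[.41,-.264,.12],[.41,-.424,.16],[.45,.1,.1],[.65,.1,.02],[.65,-.07,.02],[.666,-.26,.014])])
```

```text
L yaw deg 1.7060474 knob [0.4123841  0.28553799] dist knob-outer edge 0.09937794937037132 85.0
R yaw deg -4.3730845 knob [ 0.41632862 -0.26389697] dist knob-outer edge -0.1006389838547089 84.0
[[0.5945, 0.1173], [0.4909, 0.1164], [0.5954, -0.0808], [0.4927, -0.0815]] [0.54339396 0.01785526]
0.10358721898640945 0.49067889251420227
0.1026310420616112 0.42191288604829297
0.19792048960686698 -89.47452085905438
0.19804539480456732 -89.75119291668568
sinkc [[0.7075, -0.2273], [0.7116, -0.2597], [0.615, -0.27], [0.6108, -0.2378]] [ 0.66120591 -0.24870073  0.02      ]
0 [np.float64(2.21), np.float64(2.05), np.float64(-2.9), np.float64(-2.61), np.float64(2.57), np.float64(2.74), np.float64(3.0), np.float64(-2.99)]
3.141592653589793 [np.float64(-0.93), np.float64(-1.09), np.float64(0.24), np.float64(0.53), np.float64(-0.57), np.float64(-0.4), np.float64(-0.14), np.float64(0.15)]
1.5707963267948966 [np.float64(-2.5), np.float64(-2.66), np.float64(-1.33), np.float64(-1.04), np.float64(-2.14), np.float64(-1.97), np.float64(-1.71), np.float64(-1.42)]
-1.5707963267948966 [np.float64(0.64), np.float64(0.48), np.float64(1.81), np.float64(2.1), np.float64(1.0), np.float64(1.17), np.float64(1.43), np.float64(1.72)]
```

```bash
cat >> h.py <<'E'
LID={"L":dict(knob=np.array([.4124,.2855]),yaw=np.radians(1.7),s=1),"R":dict(knob=np.array([.4163,-.2639]),yaw=np.radians(-4.37),s=-1)}
def geo(n):
    L=LID[n];a=L["yaw"];out=np.array([-np.sin(a),np.cos(a)])*L["s"];al=np.array([np.cos(a),np.sin(a)])
    return L["knob"]+.1*out,out,al   # hinge xy, outward, along
def knob(n,th):
    h,out,al=geo(n);u=.1*np.cos(th)-.043*np.sin(th);z=.0705+.1*np.sin(th)+.043*np.cos(th)
    return np.r_[h-out*u,z-.008]
def swing(n,t0,t1,N=9,v=.12):
    q=down(LID[n]["yaw"]+np.pi);p=knob(n,t0)
    robot.command_gripper(.06)
    robot.move_pose(p+[0,0,.09],q);robot.line_to(p,v=.15)
    robot.command_gripper(.0,25);w=robot.current_grip_width()
    for t in np.linspace(t0,t1,N+1)[1:]: robot.line_to(knob(n,t),v=v)
    print(n,"grip",w,robot.current_grip_width(),"F",robot.current_wrist_force())
    robot.command_gripper(.06)
    robot.line_to(knob(n,t1)+[0,0,.09],v=.2);print("t",robot.current_time())
E
python3 - <<'E'
from h import *
swing("L",0,1.75); shot("scene","s1.png");
E
```

```text
L grip 0.026831084336177938 0.026869993619178002 F [4.80754616 2.86986701 3.00499344]
t 7.9583
```

View pics/s1.png

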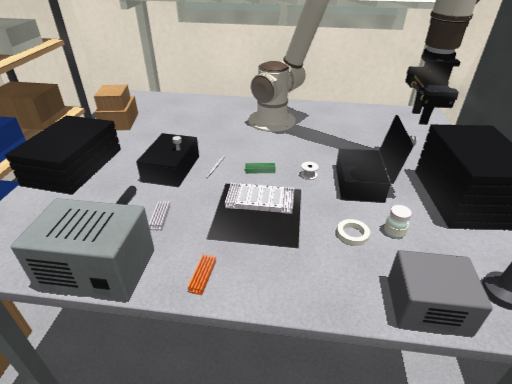

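Run:
```python
from h import *
swing("R",0,1.75)
robot.move_pose([.56,0.02,.30],down(np.pi/2))
im,m=shot("top","t1.png"); print(robot.current_time())
b=cv2.resize(im[225:315,85:190],(0,0),fx=3,fy=3,interpolation=2);c=cv2.resize(im[225:315,325:430],(0,0),fx=3,fy=3,interpolation=2)
d=np.clip(np.hstack([b,c]).astype(int)*2,0,255).astype(np.uint8);w,wm=shot("wrist","w1.png")
o=np.zeros((560,640,3),np.uint8);o[:270,:630]=d;o[270:,:387]=cv2.resize(w,(387,290));cv2.imwrite("pics/c2.png",o)
```

```text
R grip 0.02673336038985683 0.02698771589629485 F [ 5.26170971 -3.38928842  2.75194221]
t 16.5417
18.6167
```

View pics/c2.png

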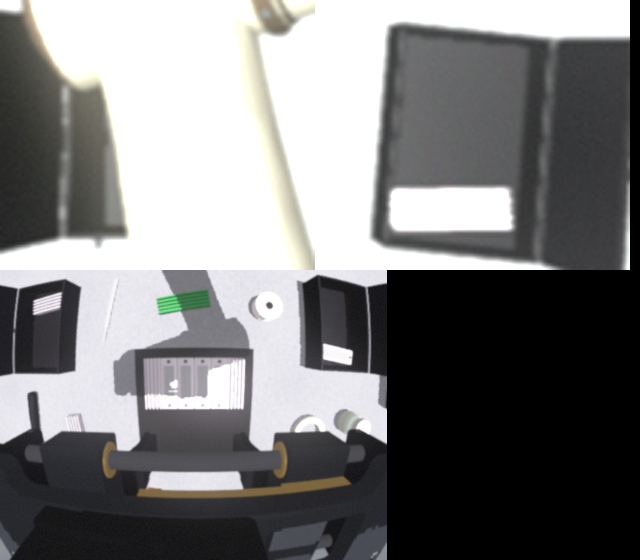

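The wrist image shows the right case (image left, bar at about (48,303)) with a striped bar, and the left case (bar at about (338,353)) with a smooth one. I'll enlarge both to be sure before moving anything.

Run:
```python
from h import *
t=cv2.imread("pics/t1.png");w=cv2.imread("pics/w1.png")
o=np.zeros((300,780,3),np.uint8)
for i,c in enumerate((t[280:310,345:400],w[20:70,30:95],w[85:135,415:480])): o[:,i*260:(i+1)*260]=cv2.resize(c,(260,300),interpolation=2)
cv2.imwrite("pics/c3.png",o)
```

```text
(no output)
```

View pics/c3.png

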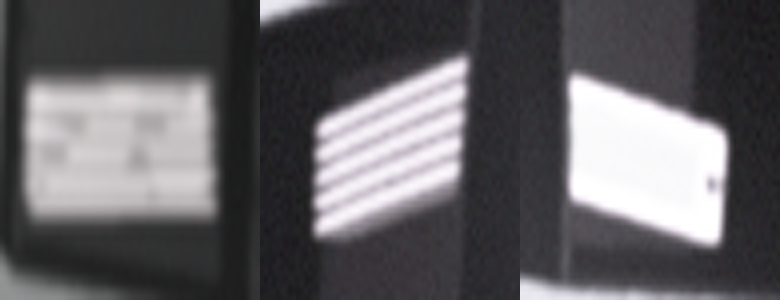

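The right case holds the finned sample, so it's the target. Now I'll push both end sinks forward.

```bash
cat >> h.py <<'E'
PC=np.array([.5434,.0179]);PY=np.radians(.45)
def pk(x,y): return PC+[x*np.cos(PY)-y*np.sin(PY),x*np.sin(PY)+y*np.cos(PY)]
E
python3 - <<'E'
from h import *
robot.command_gripper(0,20)
q=down(np.pi+PY)
for y in (-.081,.081):
    s=pk(-.09,y)
    robot.move_pose(np.r_[s,.14],q);robot.line_to(np.r_[s,.018],v=.15)
    print(robot.line_to(np.r_[pk(.047,y),.018],v=.07,stop_force=15),robot.current_wrist_force(),robot.current_ee_pos())
    robot.line_to(np.r_[pk(.03,y),.018],v=.1);robot.line_to(np.r_[pk(.03,y),.14],v=.2)
robot.move_pose([.50,0.02,.33],down(np.pi/2))
w,wm=shot("wrist","w2.png");print(wm,robot.current_time())
E
```

```text
False [ 0.7309196   0.00200045 -0.76290677] [ 0.59110423 -0.0626548   0.01819505]
False [-0.40872548 -0.40748804 -0.95495593] [0.58970623 0.09931925 0.0181711 ]
{'mtx': array([[297.31863964,   0.        , 257.36022667],
       [  0.        , 297.31863964, 188.4583177 ],
       [  0.        ,   0.        ,   1.        ]]), 'position': array([0.43047594, 0.01960584, 0.47967906]), 'attitude': array([-0.08985306, -0.09053981,  0.7010463 ,  0.70161461])} 31.8583
```

View pics/w2.png

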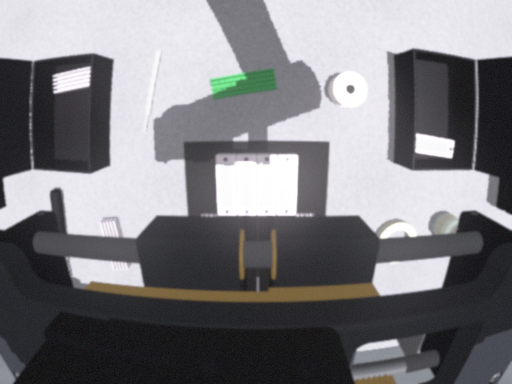

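The modules stayed in place (image (215–298, 153–215)). The gripper hides the sinks, which now lie further out, so I'll move the arm aside and measure all three from the top camera.

```bash
cat >> h.py <<'E'
def bars(f):
    im,m=shot("top",f);g=cv2.cvtColor(im,cv2.COLOR_BGR2GRAY)
    for n,(x,y),z,th in(("A",pk(.11,.081),.022,110),("B",pk(.11,-.081),.022,110),("C",[.661,-.2487],.02,168)):
        d=[.075,.05]
        c=project("top",[[x+d[0],y+d[1],z],[x-d[0],y-d[1],z]],m).round().astype(int)
        (x0,y0),(x1,y1)=c.min(0),c.max(0);M=np.zeros_like(g);M[y0:y1,x0:x1]=g[y0:y1,x0:x1]>th
        if n!="C":   # keep only part beyond the modules
            yl=int(project("top",[[*pk(.055,0),z]],m)[0,1]);M[yl:]=0
        M=cv2.morphologyEx(M,cv2.MORPH_CLOSE,np.ones((5,5)));q=max(cv2.findContours(M,0,1)[0],key=cv2.contourArea,default=None)
        if q is None: print(n,"none");continue
        P=plane("top",cv2.boxPoints(cv2.minAreaRect(q)),z)[:,:2];e=[P[1]-P[0],P[2]-P[1]];L=[np.linalg.norm(k) for k in e];v=e[int(np.argmax(L))];v=v*np.sign(v[0])
        print(n,P.mean(0).round(4),"size",np.round(L,3),"yaw",round(np.degrees(np.arctan2(v[1],v[0])),1))
    return im
E
python3 - <<'E'
from h import *
robot.move_pose([.36,-.12,.33],down(np.pi+PY))
im=bars("t2.png");cv2.imwrite("pics/c4.png",cv2.resize(im[130:320,190:420],None,fx=3,fy=3,interpolation=2));print(robot.current_time())
E
```

```text
A [0.6481 0.1013] size [0.038 0.098] yaw 1.8
B [ 0.6514 -0.0605] size [0.098 0.036] yaw -0.7
C [ 0.6616 -0.2497] size [0.036 0.101] yaw 6.4
33.5167
```

View pics/c4.png

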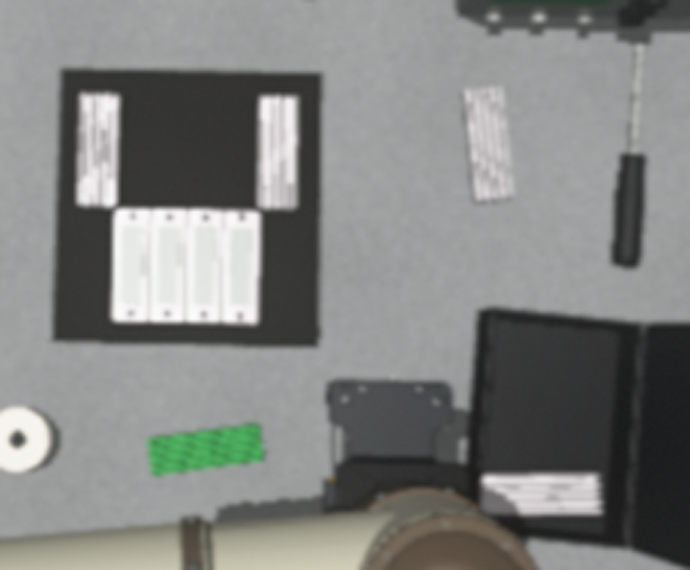

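All three sinks are clear and the modules are undisturbed. Starting the pick-and-place with B.

```bash
cat >> h.py <<'E'
def caseR(x,y):
    h,out,al=geo("R");return LID["R"]["knob"]+.035*out+x*out+y*al
def pick(xy,yaw,zb):
    q=down(np.pi/2+np.radians(yaw));robot.command_gripper(.055)
    robot.move_pose(np.r_[xy,.12],q);robot.line_to(np.r_[xy,zb+.014],v=.12)
    robot.command_gripper(0,40);robot.line_to(np.r_[xy,.18],v=.15)
    w=robot.current_grip_width();print("lifted w",w,robot.current_grip_force());return w>.028
def place(y,zb):
    q=down(LID["R"]["yaw"]);p=caseR(0,y);robot.move_pose(np.r_[p,.18],q)
    w=robot.current_grip_width();print("over case w",w)
    if w<.028: print("LOST");return False
    robot.line_to(np.r_[p,zb+.017],v=.1);w=robot.current_grip_width()
    robot.command_gripper(.038);robot.line_to(np.r_[p,.18],v=.15);print("placed",w,robot.current_time());return w>.028
E
python3 - <<'E'
from h import *
for y in(.052,-.002): print(caseR(0,y))
if pick([.652,-.061],-.6,.002): place(.052,.005)
im=bars("t3.png")
E
```

```text
[ 0.46548193 -0.30276049]
[ 0.41163892 -0.29864585]
lifted w 0.031726504504775814 39.911710023880005
over case w 0.032023512423226715
placed 0.03138899217439808 43.4333
A [0.6481 0.1013] size [0.038 0.098] yaw 1.8
B [ 0.6668 -0.0609] size [0.094 0.127] yaw 0.9
C [ 0.6738 -0.2225] size [0.033 0.098] yaw 5.9
```

B is placed, and C has since been knocked to (0.674, -0.2225). I'll pick C at its new position.

Run:
```python
from h import *
if pick([.674,-.2225],5.9,0): place(-.002,.005)
robot.move_pose([.5,0,.33],down(np.pi/2))
im,_=shot("top","t4.png");cv2.imwrite("pics/c5.png",cv2.resize(im[130:320,190:420],None,fx=3,fy=3,interpolation=2))
```

```text
lifted w 0.03194846004176909 39.99949514865875
over case w 0.03133891551768323
placed 0.031128261984852204 53.0917
```

View pics/c5.png

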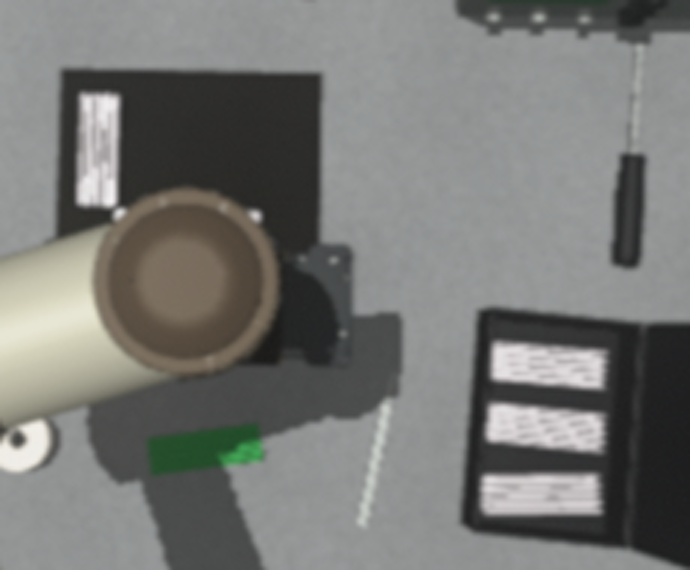

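Two sinks now lie beside the sample in the right case (crop (548,365) and (546,428)). A goes on top of the middle one.

Run:
```python
from h import *
if pick([.65,.1],1.5,.002): place(-.002,.025)
robot.move_pose([.5,0.1,.33],down(np.pi/2))
im,_=shot("top","t5.png");cv2.imwrite("pics/c6.png",cv2.resize(im[130:320,190:420],None,fx=3,fy=3,interpolation=2))
```

```text
lifted w 0.03199555371746226 39.886908531188965
over case w 0.03158123059213912
placed 0.031382966251033005 63.7
```

View pics/c6.png

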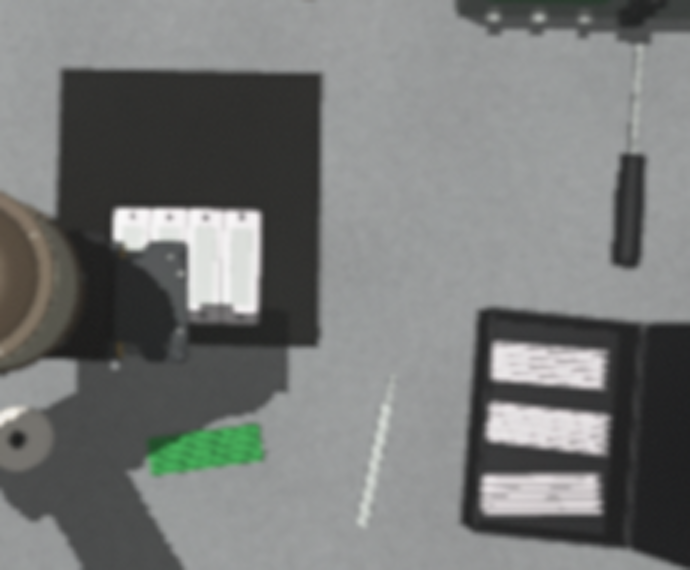

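The third sink is stacked on the middle one and the mat holds only the modules. Closing the lids, with a light push on each knob to confirm they're shut.

Run:
```python
from h import *
for n in "RL":
    swing(n,1.75,0.0)
    robot.command_gripper(0);p=knob(n,0)
    hit=robot.line_to(np.r_[p[:2],.1215+.011-.004],v=.05,stop_force=12)
    print(n,hit,"tip z",robot.current_ee_pos()[2]-.011,robot.current_wrist_force())
    robot.line_to(np.r_[p[:2],.25],v=.2)
robot.move_pose([.3,.45,.35],down(np.pi));robot.command_gripper(.05)
a,_=shot("scene","s2.png");b,_=shot("top","t6.png");cv2.imwrite("pics/c7.png",np.vstack([a[90:300],b[90:350]]));print(robot.current_time())
```

```text
R grip 0.026845774426344463 0.026733847076014467 F [ 4.58109907 -3.75619729 -2.58880307]
t 74.0333
R True tip z 0.12188260871987479 [-0.28517932  0.65395345  5.94446535]
L grip 0.02727081035964873 0.026666056666472645 F [ 7.68702886  1.49186098 -2.01405797]
t 86.6167
L True tip z 0.12189941727339872 [-1.25861464 -0.18114358  5.22654413]
91.75
```

View pics/c7.png

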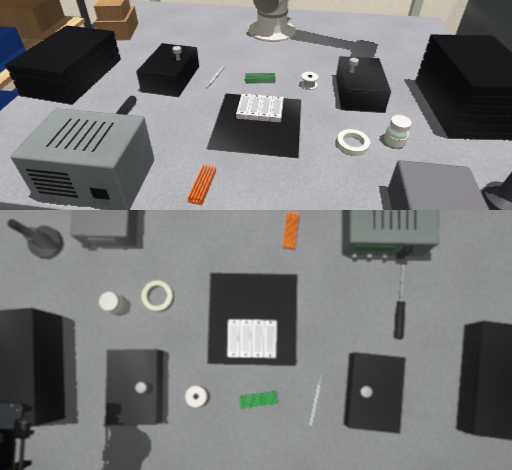

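Both lids are shut: the fingertip met each knob top at z 0.1219, against 0.1215 expected. The modules and bystanders are in place.

```bash
python3 -c "
from plant import robot
print(robot.hand_in())"
```

```text
the job is handed in; nothing more can be done
None
```

I put all three heat sinks in the right-hand case, the one with the finned sample, shut both lids and handed the job in; the modules and bystanders look unmoved, but hand-in gave no verdict.

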